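# Put the prep station's things back on their own rests

## Robot

A 7-joint arm with a two-finger parallel gripper is mounted at the origin on a cart in front of the work surface, level with it; the furniture and walls round the work are solid. World frame = base frame: x ahead of the robot, y to its left, z up, the work surface at z = 0. Lengths are in mm, angles in rad, forces in N, time in s.
With the tool pointing down it reaches from about 400 to 750 mm from the base axis. Payload 19.5 kg.
Tool frame: the origin (TCP) lies midway between the tips of the shut fingers; the grasp point (between the pads) lies 19 mm behind it; z points along the fingers, y is the line along which they close (so a half turn about z gives the same grasp; the last joint's range is limited). The gripper opens to 85 mm and grips with 20 to 120 N. Pads are 22 mm wide; open, the fingers measure 114 mm over their backs; the gripper's body (76 mm by 85 mm) begins 54 mm behind the grasp point. The pads swing forward as they close: fully open they stand 13 mm farther back than shut.
Start: joints at [1.149, 0.707, -0.028, 1.485, 0.022, 0.951, -0.075], TCP at [213.163, -534, 231.268] pointing down, gripper open.
Joint ranges: [-2.71, 2.71], [-0.32, 2.16], [-1.57, 1.52], [0, 2.45], [-1.46, 4.6], [0, 2.02], [-2.83, 2.83]. Speed limits (rad/s): [1.89, 1.89, 2.57, 2.57, 3.01, 3.01, 3.01].

## Interface

Orientations are given as a rotation vector (axis times angle).
In Python, from plant import read_state, grab_frame, finish_job gives the robot as it stands.
- The arm moves only by the tool arm_command, never from a script. Its argument "increments" is a list of rows, each an object of numbers: "jaw": the gripper command: -1 is shut, 1 is fully open, values between are in proportion; "x", "y", "z": the shift along the tool's x, y, z in cm; "twist": the turn about the tool's z in rad. In form: [{"jaw": .., "x": .., "y": .., "z": .., "twist": ..}, ...]. A call has 1 to 10 rows; each row is the pose to reach, as a shift and turn from the pose commanded when the call began, along the tool's axes at that moment; what a row does not reach only later rows make up. A row lasts 1/10 s, in which the tool goes at most 50 mm and 8.59 degrees, less where a joint would pass 70% of its speed; a pose out of reach is approached as far as the arm can. A call with a gripper value outside its range is refused whole. The fingers move at their own pace and stop on an object; the grip force is fixed at half the most. Time passes only in rows, so rows that repeat a pose let the fingers close. It gives the time, the measured TCP pose, the force, the opening and the grip force at its end, in the units of the state.
- read_state(): the state, without advancing time (a new reading comes with each control period).
- grab_frame(name): name is "scene" or "top" or "wrist"; returns a dict with "img" (480x640x3 uint8, red, green, blue), "depth" (480x640 float32, mm along the optical axis (not along the pixel's ray), 0 where there is no reading), "camera_matrix" (3x3 intrinsics, pixels), "pose" (4x4, takes a point from camera to world coordinates); the wrist camera has in their place "mount" (4x4, takes a point from camera to tool coordinates, whose origin is the TCP and whose axes are the flange's). Camera axes: x right, y up, looking along -z (the intrinsics and any distortion apply to the point x, -y, -z); pixel columns grow to the right and rows downward; lengths in mm; the calibration is good to about 2 mm. A picture is of the moment at which its call begins: read the wrist's pose just before it.
- finish_job(): hands the job in; it is judged then, once.
The state is a dict: "time_s": time; "joint_positions": joint angles; "qd": joint speeds; "tau": joint torques, N m; "tcp_pos": TCP position; "orientation": TCP orientation; "force": force on the tool from outside, world axes, zero at the start; "wrist_torque": the same for the moment, N m; "width": opening from 0.0 (shut) to 1.0 (fully open); "gripper_force": force on a finger pad.
Only numpy, scipy, OpenCV 4.12 (cv2) and the standard library are available. Lean on these libraries where they do the work, as an engineer would, in place of code of your own. Each camera call takes 0.05 s, during which the arm holds its last target. There are 200 camera calls.

## Task

Set the prep station in order: stand the spice jar in the green coaster and the stack of paper cups in the white coaster, lay the peeler along its black outline on the yellow mat, and lay the marker in the cradle of the blue rest along its outline (for these two either end may point forward). Each should be centred on its own place, and everything left standing or lying there by itself. Leave the salt jar and the roll of tape where they are.

Things in the scene. Friction and masses are not known exactly. Their poses are not given: they have to be found in the camera images.
- spice_jar: Loose spice jar, a glass cylinder 44 mm in diameter with a brown and cream label and a green cap 45 mm in diameter, 106 mm tall overall, about 0.11 kg, standing upright. Origin at the centre of its underside, z up. Can be gripped round the body or cap from above.
- cups: Loose upright stack of nested white paper portion cups handled as one rigid piece, 51 mm tall, each cup flaring from 36 mm at the foot to 54 mm at the rim; rims of full 54 mm width stand at heights of about 33 to 51 mm, to be gripped there, about 40 g. Origin at the centre of its underside, z up along the axis.
- peeler: Loose black peeler lying flat, 170 mm long along its own x. Handle from x = -85 to +20 mm, 24 mm wide and 17 mm high; narrow head from x = +20 to +85 mm, 14 mm wide and 6 mm high; about 80 g. Origin at mid-length and mid-width on its underside, z up. Grip across the handle near x = -20 mm.
- marker_mid (a point): Loose felt marker lying flat, white barrel with black cap, 135 mm long along its own y (cap towards +y), 16 mm thick and 17 mm wide, about 30 g, round so that it may roll a little. This point lies on its axis at mid-length, 8 mm above the table at the start.
- jar_coaster: Fixed green round coaster for the spice jar, 92 mm in diameter: floor 4 mm thick inside a rim 12 mm high, the recess 66 mm in diameter with a dark floor. Origin at the centre of its underside, z up.
- cup_coaster: Fixed white round coaster for the paper cups, 88 mm in diameter: floor 4 mm thick inside a rim 12 mm high, the recess 64 mm in diameter with a dark floor. Origin at the centre of its underside, z up.
- peeler_mat: Fixed flat yellow mat for the peeler, 186 mm (own x) by 62 mm (own y), 4 mm thick, with the peeler's black outline printed along x through the centre (handle towards -x). Origin at the centre of its underside.
- marker_rest: Fixed blue rest for the marker, 152 mm (own y) by 60 mm (own x), 4 mm thick, with the marker's white and black outline along y through the centre (black cap towards +y). Near each end, between 36 and 62 mm from the middle, two round-topped bars rise to 9.5 mm above the table on either side of the outline, leaving a 32 mm wide channel; the middle 70 mm is clear of bars. Origin at the centre of its underside.
- salt_jar: Bystander: loose clear jar of salt with a tan lid, 72 mm in diameter, 78 mm tall, origin at the centre of its underside. Leave it where it stands.
- tape: Bystander: loose roll of tan tape lying flat, 104 mm in diameter, 25 mm high, origin at the centre of its underside. Leave it where it lies.
Things that resemble listed ones, but are neither listed nor needed, are in the scene too. What is shaped like the part that bears marker_mid but purple is not meant.

How it is judged:
By the outcome, as a careful person would: the job done as asked, in the order asked, and still so for the second after the job is handed in, with the robot touching nothing.
It also fails if it takes over 96 s, if anything falls off the work surface, if the arm or the gripper's body presses on something with over 40 N, if the wrist force passes 120 N, or if a joint passes its speed limit or range.

## Working session

There is one attempt and no reset: what is moved stays moved. The work goes in short steps, Python scripts to look and compute and a tool call to move; the robot and the scene stay as the last step left them, time stands still between calls to the robot, and variables do not carry over. Pictures are saved under pics/ and viewed, at most 14 in all, crops included, and the job is handed in when it is done.

Besides the shell and the picture viewer there is one more tool, called after "Request:" as name([rows], argument=value, ...), one row to a line, values as JSON. arm_command: Moves the arm, as the interface text tells. Its arguments: {"type":"object","properties":{"increments":{"type":"array","items":{"type":"object","properties":{"jaw":{"type":"number"},"x":{"type":"number"},"y":{"type":"number"},"z":{"type":"number"},"twist":{"type":"number"}}}}},"required":["increments"]}

```bash
mkdir -p pics; cat > h.py <<'E'
import numpy as np, cv2
from plant import read_state, grab_frame, finish_job
from scipy.spatial.transform import Rotation as R
def save(n,img): cv2.imwrite(f'pics/{n}.png',cv2.cvtColor(img,cv2.COLOR_RGB2BGR))
def ray(f,u,v,z,P=None):
    P=f['pose'] if P is None else P
    K=f['camera_matrix']; d=np.array([(u-K[0,2])/K[0,0],-(v-K[1,2])/K[1,1],-1.])
    d=P[:3,:3]@d; o=P[:3,3]; return o+d*(z-o[2])/d[2]
E
python3 - <<'E'
from h import *
import pickle
s=read_state();print({k:np.round(v,3) for k,v in s.items()}); print(R.from_rotvec(s['orientation']).as_matrix().round(3))
for n in('top','scene'):
    f=grab_frame(n);save(n,f['img']);pickle.dump(f,open(n+'.pkl','wb'));print(n,f.keys(),f['camera_matrix'],f['pose'].round(2))
f=grab_frame('wrist');print(f['mount'].round(3),f['camera_matrix'])
E
```

```text
{'time_s': np.float64(0.0), 'joint_positions': array([ 1.149,  0.707, -0.028,  1.485,  0.022,  0.951, -0.075]), 'qd': array([ 0.   , -0.001, -0.001, -0.   ,  0.   , -0.   ,  0.   ]), 'tau': array([-1.0000e-03, -8.8321e+01,  1.2340e+00, -2.3616e+01,  1.7000e-02,
        6.0000e-03,  0.0000e+00]), 'tcp_pos': array([ 213.087, -533.798,  230.848]), 'orientation': array([-3.084, -0.593,  0.   ]), 'force': array([ 0.867,  0.371, -0.096]), 'wrist_torque': array([ 0.023, -0.021, -0.014]), 'gripper_force': np.float64(0.0), 'width': np.float64(1.0)}
[[ 0.929  0.371 -0.   ]
 [ 0.371 -0.929  0.001]
 [-0.    -0.001 -1.   ]]
top dict_keys(['img', 'depth', 'camera_matrix', 'pose']) [[476.30709292   0.         313.66263047]
 [  0.         476.30709292 235.76498349]
 [  0.           0.           1.        ]] [[ 2.0000e-02  1.0000e+00 -9.0000e-02  5.2309e+02]
 [-1.0000e+00  2.0000e-02  2.0000e-02 -1.0510e+01]
 [ 2.0000e-02  9.0000e-02  1.0000e+00  9.6602e+02]
 [ 0.0000e+00  0.0000e+00  0.0000e+00  1.0000e+00]]
scene dict_keys(['img', 'depth', 'camera_matrix', 'pose']) [[592.60280615   0.         311.50772163]
 [  0.         592.60280615 238.67559852]
 [  0.           0.           1.        ]] [[-7.8000e-01  3.6000e-01 -5.1000e-01 -9.0690e+01]
 [-6.2000e-01 -4.7000e-01  6.2000e-01  8.0759e+02]
 [-2.0000e-02  8.0000e-01  6.0000e-01  8.4656e+02]
 [ 0.0000e+00  0.0000e+00  0.0000e+00  1.0000e+00]]
[[ 1.00000e-03  9.48000e-01  3.19000e-01  8.14720e+01]
 [ 1.00000e+00 -1.00000e-03 -0.00000e+00  4.80000e-02]
 [-0.00000e+00  3.19000e-01 -9.48000e-01 -1.41848e+02]
 [ 0.00000e+00  0.00000e+00  0.00000e+00  1.00000e+00]] [[414.53703072   0.         322.60753033]
 [  0.         414.53703072 236.16445442]
 [  0.           0.           1.        ]]
```

View pics/top.png

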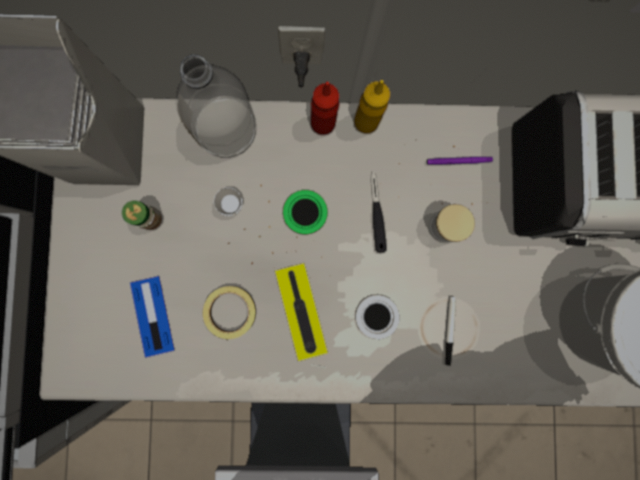

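View pics/scene.png

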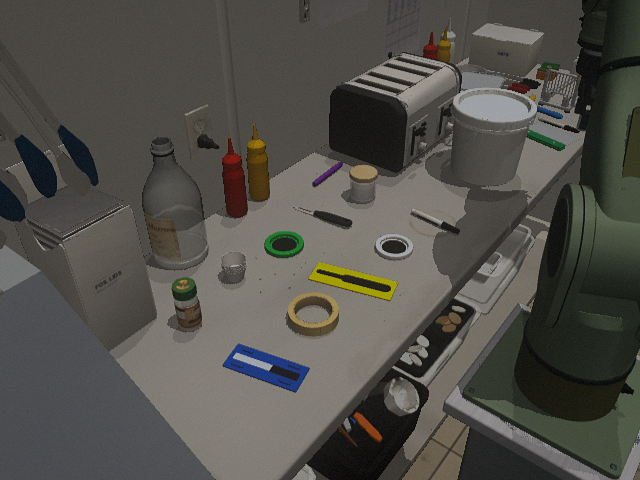

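The top view shows the spice jar at (140,213), cups at (229,203), green coaster at (305,212), peeler at (377,213) and white coaster at (377,317). The yellow mat is at (301,312), the blue rest at (152,316), the salt jar at (455,223) and the tape at (229,312). There are two marker candidates: purple at (460,160), which is excluded, and white with a black cap at (449,330), which fits. The scene view agrees.

```bash
cat > m.py <<'E'
from h import *
def comps(f,mask,z,name,roi,amin=25):
    m=np.zeros(mask.shape,np.uint8);x0,y0,x1,y1=roi;m[y0:y1,x0:x1]=mask[y0:y1,x0:x1]
    n,l,st,c=cv2.connectedComponentsWithStats(m)
    if n<2: print(name,'none');return
    i=1+st[1:,4].argmax(); pts=cv2.findContours((l==i).astype(np.uint8),0,1)[0][0]
    h=cv2.convexHull(pts)[:,0].astype(float)
    w=np.array([ray(f,u,v,z)[:2] for u,v in h],np.float32)
    mr=cv2.minAreaRect(w); ce,r=cv2.minEnclosingCircle(w)
    bx=cv2.boxPoints(mr); e=[bx[1]-bx[0],bx[2]-bx[1]];L=max(e,key=np.linalg.norm)
    cen=ray(f,*c[i],z)[:2]
    print(name,'px',c[i].round(1),'area',st[i,4],'cen',cen.round(1),'rect',np.round(mr[0],1),np.round(mr[1],1),'ang',np.degrees(np.arctan2(L[1],L[0])).round(1),'circ',np.round(ce,1),round(r,1))
E
python3 - <<'E'
from m import *
import pickle
f=pickle.load(open('top.pkl','rb'));im=f['img'];hsv=cv2.cvtColor(im,cv2.COLOR_RGB2HSV);H,S,V=[hsv[...,i].astype(int) for i in range(3)]
K=f['camera_matrix'];v,u=np.mgrid[:480,:640];d=f['depth']
p=np.stack([(u-K[0,2])/K[0,0]*d,-(v-K[1,2])/K[1,1]*d,-d],-1)@f['pose'][:3,:3].T+f['pose'][:3,3];Z=p[...,2]
print('table z',np.median(Z[240:260,180:280]), 'std',Z[240:260,180:280].std())
g=(H>45)&(H<85)&(S>80)&(V>40)
comps(f,g,106,'jarcap',(110,180,175,240))
comps(f,Z>98,106,'jarcapZ',(110,180,175,240))
comps(f,Z>42,51,'cupsZ',(200,180,260,230))
comps(f,g,12,'green',(270,180,340,245))
comps(f,V<50,4,'green rec',(285,192,325,232))
comps(f,V<60,4,'white rec',(355,297,400,340))
comps(f,(Z>8),12,'white Z',(345,285,415,350))
comps(f,(H>22)&(H<35)&(S>150),4,'mat',(265,250,340,370))
comps(f,V<60,4,'mat outline',(280,262,322,358))
comps(f,(H>100)&(H<125)&(S>120),4,'rest',(120,265,190,365))
comps(f,V<60,8,'peeler dark',(360,165,395,260))
comps(f,Z>11,17,'peeler handleZ',(360,165,395,260))
comps(f,Z>4,9,'peeler allZ',(360,165,395,260))
comps(f,(Z>7),8,'markerZ',(435,285,465,375))
comps(f,V<60,8,'marker cap',(440,335,460,370))
comps(f,Z>70,78,'salt',(430,190,490,255))
comps(f,Z>15,25,'tape',(195,275,265,350))
for n,r in dict(jar=(110,190),cups=(190,165),peel=(340,165),mark=(410,285),mwhite=(340,280),rest=(115,270)).items():pass
rs=[(105,175),(195,165),(340,170),(410,285),(420,120),(110,270)]
t=[cv2.resize(im[y:y+95,x:x+85],None,fx=3,fy=3,interpolation=cv2.INTER_CUBIC) for x,y in rs]
save('cand',cv2.convertScaleAbs(np.vstack([np.hstack(t[:3]),np.hstack(t[3:])]),alpha=1.4))
E
```

```text
table z 0.07460295109706294 std 64.67387808031609
jarcap px [136.2 213. ] area 274 cen [635.4 298.2] rect [636.3 301.3] [42. 45.] ang -89.0 circ [635.4 300.3] 23.9
jarcapZ px [134.1 211.9] area 507 cen [637.3 302.1] rect [637.6 302.3] [46.1 44.1] ang 79.0 circ [636.8 302.3] 23.7
cupsZ px [226.2 199.4] area 172 cen [672.3 145.9] rect [670.3 144.4] [52.8 54.2] ang -88.9 circ [669.3 143.9] 27.8
green px [304.7 211.4] area 1064 cen [657.1  -6.1] rect [657.2  -6.8] [87.6 88.9] ang -88.9 circ [657.1  -6.2] 45.2
green rec px [304.8 211.9] area 516 cen [657.3  -6.3] rect [657.1  -5.7] [49.3 50.9] ang -89.0 circ [657.5  -6.2] 26.4
white rec px [376.9 316.5] area 517 cen [ 448.9 -154.4] rect [ 448.8 -154.6] [49.1 49.7] ang -44.7 circ [ 449.1 -154.1] 25.6
white Z px [376.9 316.3] area 702 cen [ 449.9 -153.2] rect [ 449.6 -152.5] [84.5 85.7] ang -89.2 circ [ 449.7 -153.1] 44.0
mat px [300.2 309.7] area 2062 cen [460.1  -0.8] rect [457.1  -1.6] [183.4  59.6] ang 15.8 circ [456.9  -2. ] 94.6
mat outline px [302.6 318.2] area 597 cen [443.3  -5.7] rect [456.9  -1.8] [162.5  18.7] ang 15.9 circ [457
[... 299 characters left out ...]
n [ 623.9 -155.6] rect [ 628.9 -155.9] [103.7  24.2] ang 4.1 circ [ 628.9 -155.9] 52.0
peeler allZ px [378.1 223.9] area 647 cen [ 634.8 -155.3] rect [ 651.6 -154.6] [148.5  25.9] ang 5.5 circ [ 651.4 -152.9] 74.5
markerZ px [449.7 330.1] area 518 cen [ 424.5 -299.5] rect [ 423.4 -299.4] [ 16.1 134.7] ang -4.2 circ [ 423.2 -303.1] 67.4
marker cap px [447.7 353.5] area 140 cen [ 378.6 -295. ] rect [ 377.6 -295.6] [12.  42.9] ang -0.5 circ [ 377.6 -293.6] 21.7
salt px [455.  222.3] area 1159 cen [ 632.4 -290.1] rect [ 632.2 -290.2] [70.2 72.3] ang -89.0 circ [ 632.9 -289.9] 36.7
tape px [228.3 312.3] area 1051 cen [454.2 139.2] rect [455.  138.7] [100.9 101.9] ang -43.6 circ [453.6 138.1] 52.6
```

View pics/cand.png

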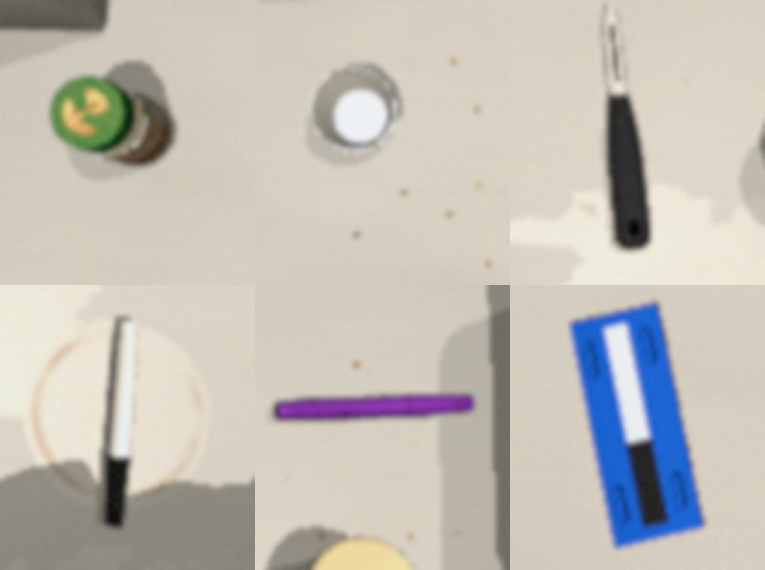

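The crop confirms the candidates: the jar with the green cap, the cup stack, the black peeler with its handle towards the robot, and the white marker with a black cap, lying over a flat stain. The purple pen is the decoy. Next I'll check tall obstacles and plan.

```bash
cat > plan.py <<'E'
from h import *
def cur():
    s=read_state();M=R.from_rotvec(s['orientation']).as_matrix();p=s['tcp_pos']
    return [*p,np.degrees(np.arctan2(M[1,0],M[0,0]))]
def plan(wps,start=None):
    c=cur() if start is None else start
    print('at',np.round(c,1))
    for w in wps:
        a=np.radians(c[3]);d=np.array(w[:3])-c[:3]
        x=d[0]*np.cos(a)+d[1]*np.sin(a);y=d[0]*np.sin(a)-d[1]*np.cos(a)
        print(w,'-> x %.2f y %.2f z %.2f twist %.3f  (len %.0f)'%(x/10,y/10,-d[2]/10,np.radians(c[3]-w[3]),np.linalg.norm(d)));c=list(w)
E
python3 - <<'E'
from plan import *
import pickle
for n in('top','scene'):
    f=pickle.load(open(n+'.pkl','rb'));K=f['camera_matrix'];v,u=np.mgrid[:480,:640];d=f['depth']
    p=(np.stack([(u-K[0,2])/K[0,0]*d,-(v-K[1,2])/K[1,1]*d,-d],-1)@f['pose'][:3,:3].T+f['pose'][:3,3])[d>0]
    p=p[p[:,2]>95]
    for nm,c in dict(jar=(637,302),cup=(670,144),peel=(641,-155),mark=(424,-299),rest=(443,294)).items():
        dd=np.hypot(p[:,0]-c[0],p[:,1]-c[1]);k=(dd>35)&(dd<170);q=p[k]
        if len(q):
            b=np.round(np.degrees(np.arctan2(q[:,1]-c[1],q[:,0]-c[0]))/30)*30
            print(n,nm,[(int(t),int(dd[k][b==t].min()),int(q[b==t][:,2].max())) for t in np.unique(b)])
        else: print(n,nm,'clear')
plan([[420,-60,230,22],[637,302,230,22],[637,302,51,22]])
E
```

```text
top jar [(0, 107, 279), (30, 74, 286), (60, 98, 286)]
top cup [(-30, 119, 176), (0, 95, 291), (30, 100, 229), (90, 139, 109), (120, 143, 109)]
top peel clear
top mark clear
top rest clear
scene jar [(-30, 169, 141), (0, 149, 280), (30, 76, 287), (60, 96, 289)]
scene cup [(-30, 125, 177), (0, 93, 294), (30, 99, 272), (90, 139, 111), (120, 145, 111)]
scene peel clear
scene mark clear
scene rest clear
at [ 213.1 -533.8  230.9   21.8]
[420, -60, 230, 22] -> x 36.78 y -36.34 z 0.09 twist -0.004  (len 517)
[637, 302, 230, 22] -> x 33.68 y -25.44 z 0.00 twist 0.000  (len 422)
[637, 302, 51, 22] -> x 0.00 y 0.00 z 17.90 twist 0.000  (len 179)
```

```bash
python3 - <<'E'
from plan import *
plan([[420,-60,230,92],[637,302,230,150],[637,302,51,150]])
E
```

```text
at [ 213.1 -533.8  230.9   21.8]
[420, -60, 230, 92] -> x 36.78 y -36.34 z 0.09 twist -1.226  (len 517)
[637, 302, 230, 150] -> x 35.42 y 22.95 z 0.00 twist -1.012  (len 422)
[637, 302, 51, 150] -> x 0.00 y 0.00 z 17.90 twist 0.000  (len 179)
```

Request:
arm_command([
  {"x":36.8,"y":-36.3,"z":0,"twist":-1.22,"jaw":1},
  {"x":36.8,"y":-36.3,"z":0,"twist":-1.22,"jaw":1},
  {"x":36.8,"y":-36.3,"z":0,"twist":-1.22,"jaw":1},
  {"x":36.8,"y":-36.3,"z":0,"twist":-1.22,"jaw":1},
  {"x":36.8,"y":-36.3,"z":0,"twist":-1.22,"jaw":1},
  {"x":36.8,"y":-36.3,"z":0,"twist":-1.22,"jaw":1},
  {"x":36.8,"y":-36.3,"z":0,"twist":-1.22,"jaw":1},
  {"x":36.8,"y":-36.3,"z":0,"twist":-1.22,"jaw":1},
  {"x":36.8,"y":-36.3,"z":0,"twist":-1.22,"jaw":1},
  {"x":36.8,"y":-36.3,"z":0,"twist":-1.22,"jaw":1},
])

```text
time_s: 1.15
tcp_pos: [414.0, -74.1, 231.3]
orientation: [-2.188, -2.254, -0.0]
force: [1.0, -1.2, 0.6]
width: 0.999
gripper_force: 0.0
```

Request:
arm_command([
  {"x":35.4,"y":22.9,"z":0,"twist":-1.01,"jaw":1},
  {"x":35.4,"y":22.9,"z":0,"twist":-1.01,"jaw":1},
  {"x":35.4,"y":22.9,"z":0,"twist":-1.01,"jaw":1},
  {"x":35.4,"y":22.9,"z":0,"twist":-1.01,"jaw":1},
  {"x":35.4,"y":22.9,"z":0,"twist":-1.01,"jaw":1},
  {"x":35.4,"y":22.9,"z":0,"twist":-1.01,"jaw":1},
  {"x":35.4,"y":22.9,"z":0,"twist":-1.01,"jaw":1},
  {"x":35.4,"y":22.9,"z":0,"twist":-1.01,"jaw":1},
  {"x":35.4,"y":22.9,"z":0,"twist":-1.01,"jaw":1},
  {"x":35.4,"y":22.9,"z":0,"twist":-1.01,"jaw":1},
])

```text
time_s: 2.15
tcp_pos: [631.8, 287.9, 229.6]
orientation: [-0.82, -3.03, -0.0]
force: [0.6, -0.6, -1.0]
width: 0.997
gripper_force: 0.0
```

```bash
python3 - <<'E'
from plan import *
plan([[637,302,51,150]])
print(read_state()['joint_positions'].round(2))
s=read_state();f=grab_frame('wrist')
T=np.eye(4);T[:3,:3]=R.from_rotvec(s['orientation']).as_matrix();T[:3,3]=s['tcp_pos'];P=T@f['mount']
save('w1',f['img'])
Q=np.linalg.inv(P)@np.array([637,302,106,1]);K=f['camera_matrix'];print('expect cap px',K[0,0]*Q[0]/-Q[2]+K[0,2],K[1,1]*-Q[1]/-Q[2]+K[1,2])
E
```

```text
at [631.8 287.9 229.6 149.7]
[637, 302, 51, 150] -> x 0.27 y 1.48 z 17.86 twist -0.005  (len 179)
[-0.29  0.96 -0.55  0.93  0.45  1.35  0.31]
expect cap px 345.54090218949057 222.84562749725325
```

View pics/w1.png

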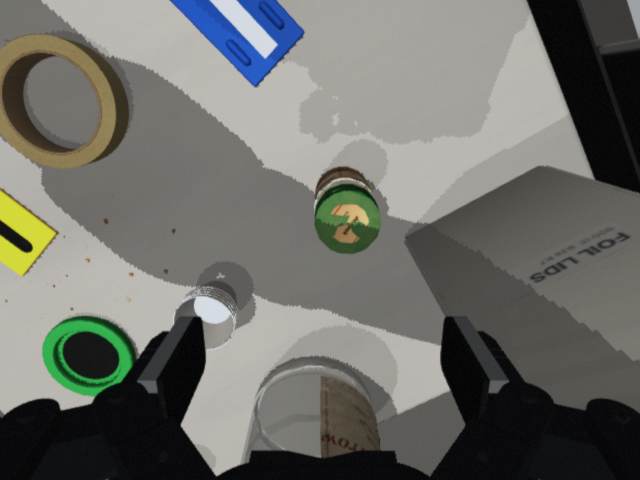

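The wrist view has the cap at about (347,217), against a predicted (345,223). The measurement agrees, so I'll descend part way and settle.

Request:
arm_command([
  {"x":0,"y":0,"z":0,"twist":0,"jaw":1},
  {"x":0,"y":0,"z":0,"twist":0,"jaw":1},
  {"x":0,"y":0,"z":5,"twist":0,"jaw":1},
  {"x":0,"y":0,"z":8,"twist":0,"jaw":1},
  {"x":0,"y":0,"z":8,"twist":0,"jaw":1},
  {"x":0,"y":0,"z":8,"twist":0,"jaw":1},
])

```text
time_s: 2.8
tcp_pos: [632.7, 284.2, 152.8]
orientation: [0.827, 3.03, 0.001]
force: [0.0, 0.0, 1.2]
width: 0.994
gripper_force: 0.0
```

```bash
python3 - <<'E'
from plan import *
plan([[637,302,51,150]])
E
```

```text
at [632.7 284.2 152.8 149.5]
[637, 302, 51, 150] -> x 0.53 y 1.75 z 10.18 twist -0.009  (len 103)
```

Request:
arm_command([
  {"x":0.5,"y":1.75,"z":0,"jaw":1},
  {"x":0.5,"y":1.75,"z":0,"jaw":1},
  {"x":0.5,"y":1.75,"z":3,"jaw":1},
  {"x":0.5,"y":1.75,"z":6,"jaw":1},
  {"x":0.5,"y":1.75,"z":8.5,"jaw":1},
  {"x":0.5,"y":1.75,"z":10.1,"jaw":1},
  {"x":0.5,"y":1.75,"z":10.1,"jaw":1},
  {"x":0.5,"y":1.75,"z":10.1,"jaw":1},
])

```text
$.increments[0]: bad value
```

Request:
arm_command([
  {"jaw":-1},
  {"jaw":-1},
  {"jaw":-1},
  {"jaw":-1},
  {"jaw":-1},
  {"jaw":-1},
  {"jaw":-1},
  {"jaw":-1},
  {"jaw":-1},
  {"jaw":-1},
])

```text
$.increments[0]: bad value
```

```bash
python3 - <<'E'
from plan import *
s=read_state();print(s['width'],s['gripper_force'],s['force'].round(1))
c=cur();plan([[c[0],c[1],190,150],[658,-6.5,190,150],[658,-6.5,c[2]+7,150]])
E
```

```text
0.9943344484398822 0.0 [0.  0.  1.2]
at [632.7 284.2 152.8 149.5]
[np.float64(632.6776511711035), np.float64(284.21471005671157), 190, 150] -> x 0.00 y 0.00 z -3.72 twist -0.009  (len 37)
[658, -6.5, 190, 150] -> x -16.73 y -23.91 z -0.00 twist 0.000  (len 292)
[658, -6.5, np.float64(159.8136545480612), 150] -> x 0.00 y 0.00 z 3.02 twist 0.000  (len 30)
```

All five fields are needed in each row.

Request:
arm_command([
  {"x":0.5,"y":1.75,"z":0,"twist":0,"jaw":1},
  {"x":0.5,"y":1.75,"z":0,"twist":0,"jaw":1},
  {"x":0.5,"y":1.75,"z":3,"twist":0,"jaw":1},
  {"x":0.5,"y":1.75,"z":6,"twist":0,"jaw":1},
  {"x":0.5,"y":1.75,"z":8.5,"twist":0,"jaw":1},
  {"x":0.5,"y":1.75,"z":10.1,"twist":0,"jaw":1},
  {"x":0.5,"y":1.75,"z":10.1,"twist":0,"jaw":1},
  {"x":0.5,"y":1.75,"z":10.1,"twist":0,"jaw":1},
])

```text
time_s: 3.6
tcp_pos: [637.4, 302.4, 52.0]
orientation: [0.826, 3.03, 0.002]
force: [-1.1, -1.0, 0.4]
width: 1.004
gripper_force: 0.0
```

Request:
arm_command([
  {"x":0,"y":0,"z":0,"twist":0,"jaw":-1},
  {"x":0,"y":0,"z":0,"twist":0,"jaw":-1},
  {"x":0,"y":0,"z":0,"twist":0,"jaw":-1},
  {"x":0,"y":0,"z":0,"twist":0,"jaw":-1},
  {"x":0,"y":0,"z":0,"twist":0,"jaw":-1},
  {"x":0,"y":0,"z":0,"twist":0,"jaw":-1},
  {"x":0,"y":0,"z":0,"twist":0,"jaw":-1},
  {"x":0,"y":0,"z":0,"twist":0,"jaw":-1},
])

```text
time_s: 4.4
tcp_pos: [637.2, 302.5, 51.4]
orientation: [0.825, 3.03, 0.002]
force: [-1.2, -0.1, 8.4]
width: 0.521
gripper_force: 60.0
```

```bash
python3 - <<'E'
from plan import *
s=read_state();print(s['width'],s['gripper_force'],s['force'].round(1))
c=cur();plan([[c[0],c[1],190,c[3]],[658,-6.5,190,c[3]],[658,-6.5,c[2]+6,c[3]]])
E
```

```text
0.5211596036262813 60.041394140571356 [-1.2 -0.1  8.4]
at [637.2 302.5  51.4 149.5]
[np.float64(637.2239663380586), np.float64(302.5017443562908), 190, np.float64(149.52208571034834)] -> x 0.00 y 0.00 z -13.86 twist 0.000  (len 139)
[658, -6.5, 190, np.float64(149.52208571034834)] -> x -17.46 y -25.58 z -0.00 twist 0.000  (len 310)
[658, -6.5, np.float64(57.40386448695801), np.float64(149.52208571034834)] -> x 0.00 y 0.00 z 13.26 twist 0.000  (len 133)
```

Request:
arm_command([
  {"x":0,"y":0,"z":-2,"twist":0,"jaw":-1},
  {"x":0,"y":0,"z":-5,"twist":0,"jaw":-1},
  {"x":0,"y":0,"z":-9,"twist":0,"jaw":-1},
  {"x":0,"y":0,"z":-13.8,"twist":0,"jaw":-1},
  {"x":0,"y":0,"z":-13.8,"twist":0,"jaw":-1},
  {"x":0,"y":0,"z":-13.8,"twist":0,"jaw":-1},
])

```text
time_s: 5.0
tcp_pos: [637.0, 302.3, 189.3]
orientation: [0.825, 3.03, 0.002]
force: [-1.0, 0.6, -1.7]
width: 0.514
gripper_force: 61.1
```

Request:
arm_command([
  {"x":-1.5,"y":-2.5,"z":0,"twist":0,"jaw":-1},
  {"x":-4,"y":-6,"z":0,"twist":0,"jaw":-1},
  {"x":-7,"y":-10,"z":0,"twist":0,"jaw":-1},
  {"x":-10,"y":-14.5,"z":0,"twist":0,"jaw":-1},
  {"x":-13,"y":-19,"z":0,"twist":0,"jaw":-1},
  {"x":-15.5,"y":-22.5,"z":0,"twist":0,"jaw":-1},
  {"x":-17,"y":-24.8,"z":0,"twist":0,"jaw":-1},
  {"x":-17.5,"y":-25.6,"z":0,"twist":0,"jaw":-1},
  {"x":-17.5,"y":-25.6,"z":0,"twist":0,"jaw":-1},
  {"x":-17.5,"y":-25.6,"z":0,"twist":0,"jaw":-1},
])

```text
time_s: 6.0
tcp_pos: [657.5, -5.6, 187.8]
orientation: [-0.823, -3.031, -0.001]
force: [-0.3, 0.1, -1.8]
width: 0.516
gripper_force: 61.2
```

```bash
python3 - <<'E'
from plan import *
s=read_state();print(s['width'],s['gripper_force'],s['force'].round(1))
c=cur();plan([[658,-6.5,57.5,c[3]]])
s=read_state();f=grab_frame('wrist');t=grab_frame('top')
save('w2',np.vstack([cv2.resize(f['img'],(400,300)),cv2.resize(t['img'][150:300,230:430],(400,300))]))
E
```

```text
0.5158236483543309 61.186809623613954 [-0.3  0.1 -1.8]
at [657.5  -5.6 187.8 149.6]
[658, -6.5, 57.5, np.float64(149.61472921209176)] -> x -0.09 y -0.05 z 13.03 twist 0.000  (len 130)
```

View pics/w2.png

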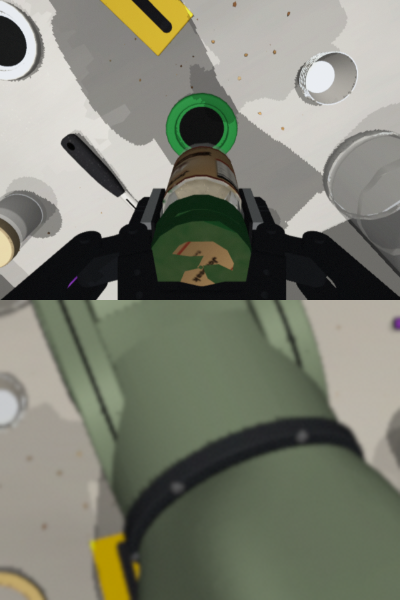

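The jar is held upright above the green coaster (203,125 in the wrist picture). I'll lower it and release.

Request:
arm_command([
  {"x":-0.1,"y":0,"z":3,"twist":0,"jaw":-1},
  {"x":-0.1,"y":0,"z":6,"twist":0,"jaw":-1},
  {"x":-0.1,"y":0,"z":9,"twist":0,"jaw":-1},
  {"x":-0.1,"y":0,"z":11.5,"twist":0,"jaw":-1},
  {"x":-0.1,"y":0,"z":12.6,"twist":0,"jaw":-1},
  {"x":-0.1,"y":0,"z":13,"twist":0,"jaw":-1},
  {"x":-0.1,"y":0,"z":13.2,"twist":0,"jaw":-1},
  {"x":-0.1,"y":0,"z":13.2,"twist":0,"jaw":-1},
  {"x":-0.1,"y":0,"z":13.2,"twist":0,"jaw":-1},
])

```text
time_s: 7.0
tcp_pos: [659.1, -7.6, 57.3]
orientation: [0.825, 3.03, 0.001]
force: [-0.5, -0.2, -1.4]
width: 0.518
gripper_force: 61.2
```

Request:
arm_command([
  {"x":0,"y":0,"z":0,"twist":0,"jaw":0.3},
  {"x":0,"y":0,"z":0,"twist":0,"jaw":0.5},
  {"x":0,"y":0,"z":0,"twist":0,"jaw":0.8},
  {"x":0,"y":0,"z":0,"twist":0,"jaw":1},
  {"x":0,"y":0,"z":0,"twist":0,"jaw":1},
  {"x":0,"y":0,"z":0,"twist":0,"jaw":1},
  {"x":0,"y":0,"z":0,"twist":0,"jaw":1},
  {"x":0,"y":0,"z":0,"twist":0,"jaw":1},
])

```text
time_s: 7.8
tcp_pos: [658.7, -7.7, 56.3]
orientation: [-0.825, -3.031, -0.0]
force: [0.4, -0.4, 0.2]
width: 0.999
gripper_force: 0.0
```

Request:
arm_command([
  {"x":0,"y":0,"z":-2,"twist":0,"jaw":1},
  {"x":0,"y":0,"z":-5,"twist":0,"jaw":1},
  {"x":0,"y":0,"z":-9,"twist":0,"jaw":1},
  {"x":0,"y":0,"z":-12,"twist":0,"jaw":1},
  {"x":0,"y":0,"z":-12,"twist":0,"jaw":1},
  {"x":0,"y":0,"z":-12,"twist":0,"jaw":1},
])

```text
time_s: 8.4
tcp_pos: [658.7, -7.8, 176.5]
orientation: [0.825, 3.031, 0.0]
force: [-0.4, 0.0, -1.6]
width: 0.997
gripper_force: 0.0
```

```bash
python3 - <<'E'
from plan import *
c=cur();plan([[670,144.5,c[2],c[3]],[670,144.5,23,c[3]]])
E
```

```text
at [658.7  -7.8 176.5 149.5]
[670, 144.5, np.float64(176.4824835702583), np.float64(149.52739276488444)] -> x 6.75 y 13.70 z -0.00 twist 0.000  (len 153)
[670, 144.5, 23, np.float64(149.52739276488444)] -> x 0.00 y 0.00 z 15.35 twist 0.000  (len 153)
```

Request:
arm_command([
  {"x":2,"y":4,"z":0,"twist":0,"jaw":1},
  {"x":4,"y":8,"z":0,"twist":0,"jaw":1},
  {"x":6,"y":12,"z":0,"twist":0,"jaw":1},
  {"x":6.7,"y":13.7,"z":0,"twist":0,"jaw":1},
  {"x":6.7,"y":13.7,"z":3,"twist":0,"jaw":1},
  {"x":6.7,"y":13.7,"z":6,"twist":0,"jaw":1},
  {"x":6.7,"y":13.7,"z":6,"twist":0,"jaw":1},
  {"x":6.7,"y":13.7,"z":6,"twist":0,"jaw":1},
])

```text
time_s: 9.2
tcp_pos: [670.3, 144.3, 116.3]
orientation: [-0.826, -3.03, 0.0]
force: [0.0, -0.1, 0.8]
width: 1.003
gripper_force: 0.0
```

```bash
python3 - <<'E'
from m import *
from plan import *
s=read_state();f=grab_frame('wrist');t=grab_frame('top');save('w3',cv2.resize(f['img'],(400,300)))
T=np.eye(4);T[:3,:3]=R.from_rotvec(s['orientation']).as_matrix();T[:3,3]=s['tcp_pos'];P=T@f['mount']
Q=np.linalg.inv(P)@np.array([670,144.5,51,1]);K=f['camera_matrix'];print('expect rim px /1.6',np.array([K[0,0]*Q[0]/-Q[2]+K[0,2],K[1,1]*-Q[1]/-Q[2]+K[1,2]])/1.6)
plan([[670,144.5,23,cur()[3]]])
E
```

```text
expect rim px /1.6 [202.32400057 161.29068875]
at [670.9 144.4 117.7 149.5]
[670, 144.5, 23, np.float64(149.50809447883321)] -> x 0.08 y -0.04 z 9.47 twist 0.000  (len 95)
```

View pics/w3.png

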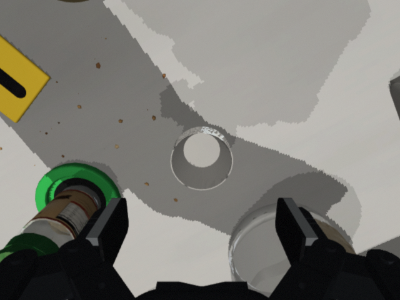

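The cup rim is centred at about (202,158), against a predicted (202,161), and the jar is standing in its coaster on the left. Going down to grip.

Request:
arm_command([
  {"x":0,"y":0,"z":3,"twist":0,"jaw":1},
  {"x":0,"y":0,"z":5.5,"twist":0,"jaw":1},
  {"x":0,"y":0,"z":8,"twist":0,"jaw":1},
  {"x":0,"y":0,"z":9.4,"twist":0,"jaw":1},
  {"x":0,"y":0,"z":9.4,"twist":0,"jaw":1},
  {"x":0,"y":0,"z":9.4,"twist":0,"jaw":0.5},
  {"x":0,"y":0,"z":9.4,"twist":0,"jaw":-1},
  {"x":0,"y":0,"z":9.4,"twist":0,"jaw":-1},
  {"x":0,"y":0,"z":9.4,"twist":0,"jaw":-1},
  {"x":0,"y":0,"z":9.4,"twist":0,"jaw":-1},
])

```text
time_s: 10.3
tcp_pos: [671.2, 144.5, 24.3]
orientation: [0.826, 3.029, 0.002]
force: [-4.0, -2.3, 14.0]
width: 0.595
gripper_force: 60.2
```

Request:
arm_command([
  {"x":0,"y":0,"z":0,"twist":0,"jaw":-1},
  {"x":0,"y":0,"z":0,"twist":0,"jaw":-1},
  {"x":0,"y":0,"z":-2,"twist":0,"jaw":-1},
  {"x":0,"y":0,"z":-5,"twist":0,"jaw":-1},
  {"x":0,"y":0,"z":-9,"twist":0,"jaw":-1},
  {"x":0,"y":0,"z":-13,"twist":0,"jaw":-1},
  {"x":0,"y":0,"z":-16,"twist":0,"jaw":-1},
  {"x":0,"y":0,"z":-16,"twist":0,"jaw":-1},
  {"x":0,"y":0,"z":-16,"twist":0,"jaw":-1},
])

```text
time_s: 11.2
tcp_pos: [670.5, 144.4, 183.1]
orientation: [0.825, 3.03, 0.001]
force: [-0.0, 0.1, -0.9]
width: 0.592
gripper_force: 62.3
```

```bash
python3 - <<'E'
from plan import *
s=read_state();print(s['width'],s['gripper_force'])
c=cur();plan([[449.4,-153.8,c[2],c[3]]])
E
```

```text
0.5921890155924947 62.295247527747506
at [670.5 144.4 183.1 149.5]
[449.4, -153.8, np.float64(183.07662380992323), np.float64(149.53151906928625)] -> x 3.94 y -36.91 z -0.00 twist 0.000  (len 371)
```

Request:
arm_command([
  {"x":0.2,"y":-2,"z":0,"twist":0,"jaw":-1},
  {"x":0.6,"y":-6,"z":0,"twist":0,"jaw":-1},
  {"x":1.1,"y":-10.5,"z":0,"twist":0,"jaw":-1},
  {"x":1.6,"y":-15,"z":0,"twist":0,"jaw":-1},
  {"x":2.1,"y":-19.5,"z":0,"twist":0,"jaw":-1},
  {"x":2.6,"y":-24,"z":0,"twist":0,"jaw":-1},
  {"x":3,"y":-28.5,"z":0,"twist":0,"jaw":-1},
  {"x":3.5,"y":-32.5,"z":0,"twist":0,"jaw":-1},
  {"x":3.8,"y":-35.5,"z":0,"twist":0,"jaw":-1},
  {"x":3.9,"y":-36.9,"z":0,"twist":0,"jaw":-1},
])

```text
time_s: 12.2
tcp_pos: [447.5, -156.2, 181.7]
orientation: [-0.829, -3.028, 0.001]
force: [0.6, 0.4, -0.3]
width: 0.594
gripper_force: 62.4
```

Request:
arm_command([
  {"x":0,"y":0,"z":0,"twist":0,"jaw":-1},
  {"x":0,"y":0,"z":3,"twist":0,"jaw":-1},
  {"x":0,"y":0,"z":6,"twist":0,"jaw":-1},
  {"x":0,"y":0,"z":8,"twist":0,"jaw":-1},
  {"x":0,"y":0,"z":8,"twist":0,"jaw":-1},
  {"x":0,"y":0,"z":8,"twist":0,"jaw":-1},
])

```text
time_s: 12.8
tcp_pos: [450.0, -153.2, 102.6]
orientation: [-0.824, -3.031, -0.001]
force: [-0.4, 0.1, 0.7]
width: 0.597
gripper_force: 62.5
```

```bash
python3 - <<'E'
from m import *
from plan import *
s=read_state();print(s['width'],s['gripper_force'])
c=cur();plan([[449.4,-153.8,28.5,c[3]]])
f=grab_frame('wrist');sc=grab_frame('scene');t=grab_frame('top')
save('w4',np.hstack([cv2.resize(f['img'],(400,300)),cv2.resize(sc['img'][150:330,230:470],(400,300))]))
K=t['camera_matrix'];
hsv=cv2.cvtColor(t['img'],cv2.COLOR_RGB2HSV);H,S,V=[hsv[...,i] for i in range(3)]
comps(t,(H>45)&(H<85)&(S>80)&(V>40),110,'jar cap?',(270,180,340,245))
E
```

```text
0.5972233745267208 62.45923724270824
at [ 450.  -153.2  102.6  149.6]
[449.4, -153.8, 28.5, np.float64(149.58576932400422)] -> x 0.02 y -0.09 z 7.41 twist 0.000  (len 74)
jar cap? px [304.8 212.1] area 1138 cen [642.1  -6.7] rect [643.4  -7.2] [78.6 79.8] ang -88.9 circ [643.2  -6.7] 40.5
```

View pics/w4.png

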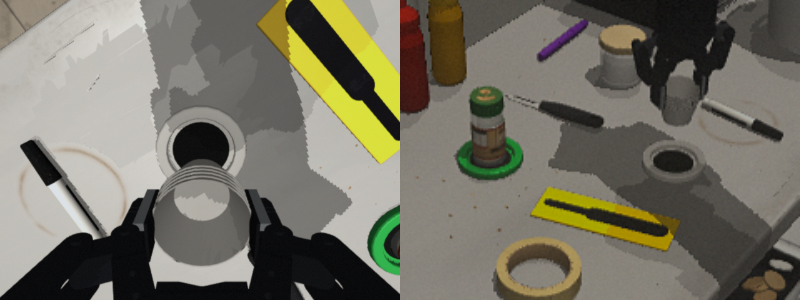

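The cups are upright in the gripper and the jar stands in the green coaster. Lowering the cups into the white coaster.

Request:
arm_command([
  {"x":0,"y":-0.1,"z":2.5,"twist":0,"jaw":-1},
  {"x":0,"y":-0.1,"z":5,"twist":0,"jaw":-1},
  {"x":0,"y":-0.1,"z":6.7,"twist":0,"jaw":-1},
  {"x":0,"y":-0.1,"z":7.2,"twist":0,"jaw":-1},
  {"x":0,"y":-0.1,"z":7.4,"twist":0,"jaw":-1},
  {"x":0,"y":-0.1,"z":7.4,"twist":0,"jaw":-1},
  {"x":0,"y":-0.1,"z":7.4,"twist":0,"jaw":-1},
])

```text
time_s: 13.65
tcp_pos: [449.5, -155.0, 29.1]
orientation: [0.826, 3.03, 0.0]
force: [0.7, 0.9, -0.3]
width: 0.593
gripper_force: 62.5
```

Request:
arm_command([
  {"x":0,"y":0,"z":0,"twist":0,"jaw":0.3},
  {"x":0,"y":0,"z":0,"twist":0,"jaw":0.4},
  {"x":0,"y":0,"z":0,"twist":0,"jaw":0.6},
  {"x":0,"y":0,"z":0,"twist":0,"jaw":0.8},
  {"x":0,"y":0,"z":0,"twist":0,"jaw":1},
  {"x":0,"y":0,"z":0,"twist":0,"jaw":1},
  {"x":0,"y":0,"z":0,"twist":0,"jaw":1},
  {"x":0,"y":0,"z":0,"twist":0,"jaw":1},
])

```text
time_s: 14.45
tcp_pos: [449.2, -154.7, 28.3]
orientation: [-0.826, -3.031, -0.0]
force: [-0.7, -0.1, 0.6]
width: 0.999
gripper_force: 0.0
```

Request:
arm_command([
  {"x":0,"y":0,"z":-2,"twist":0,"jaw":1},
  {"x":0,"y":0,"z":-5,"twist":0,"jaw":1},
  {"x":0,"y":0,"z":-9,"twist":0,"jaw":1},
  {"x":0,"y":0,"z":-13,"twist":0,"jaw":1},
  {"x":0,"y":0,"z":-16,"twist":0,"jaw":1},
  {"x":0,"y":0,"z":-16,"twist":0,"jaw":1},
  {"x":0,"y":0,"z":-16,"twist":0,"jaw":1},
])

```text
time_s: 15.15
tcp_pos: [449.1, -155.1, 188.5]
orientation: [0.826, 3.03, -0.0]
force: [0.7, 1.5, -0.6]
width: 1.0
gripper_force: 0.0
```

```bash
python3 - <<'E'
from plan import *
c=cur();plan([[540,-250,c[2],77],[641.4,-155,c[2],4.5],[641.4,-155,60,4.5],[641.4,-155,2.5,4.5]])
E
```

```text
at [ 449.1 -155.1  188.5  149.5]
[540, -250, np.float64(188.4560053228578), 77] -> x -12.65 y -3.57 z -0.00 twist 1.265  (len 131)
[641.4, -155, np.float64(188.4560053228578), 4.5] -> x 11.54 y 7.74 z -0.00 twist 1.265  (len 139)
[641.4, -155, 60, 4.5] -> x 0.00 y 0.00 z 12.85 twist 0.000  (len 128)
[641.4, -155, 2.5, 4.5] -> x 0.00 y 0.00 z 5.75 twist 0.000  (len 58)
```

Request:
arm_command([
  {"x":-16.6,"y":9.8,"z":0,"twist":1.3,"jaw":1},
  {"x":-16.6,"y":9.8,"z":0,"twist":1.3,"jaw":1},
  {"x":-16.6,"y":9.8,"z":0,"twist":1.3,"jaw":1},
  {"x":-16.6,"y":9.8,"z":0,"twist":1.3,"jaw":1},
  {"x":-16.6,"y":9.8,"z":0,"twist":1.3,"jaw":1},
  {"x":-16.6,"y":9.8,"z":0,"twist":1.3,"jaw":1},
  {"x":-16.6,"y":9.8,"z":0,"twist":1.3,"jaw":1},
  {"x":-16.6,"y":9.8,"z":0,"twist":1.3,"jaw":1},
  {"x":-16.6,"y":9.8,"z":0,"twist":1.3,"jaw":1},
  {"x":-16.6,"y":9.8,"z":0,"twist":1.3,"jaw":1},
])

```text
time_s: 16.15
tcp_pos: [641.6, -154.2, 186.9]
orientation: [-2.493, -1.911, 0.003]
force: [-0.3, 0.7, -0.1]
width: 0.997
gripper_force: 0.0
```

Request:
arm_command([
  {"x":0,"y":0,"z":0,"twist":1.23,"jaw":1},
  {"x":0,"y":0,"z":0,"twist":1.23,"jaw":1},
  {"x":0,"y":0,"z":0,"twist":1.23,"jaw":1},
  {"x":0,"y":0,"z":0,"twist":1.23,"jaw":1},
  {"x":0,"y":0,"z":0,"twist":1.23,"jaw":1},
  {"x":0,"y":0,"z":0,"twist":1.23,"jaw":1},
  {"x":0,"y":0,"z":0,"twist":1.23,"jaw":1},
  {"x":0,"y":0,"z":0,"twist":1.23,"jaw":1},
  {"x":0,"y":0,"z":0,"twist":1.23,"jaw":1},
  {"x":0,"y":0,"z":0,"twist":1.23,"jaw":1},
])

```text
time_s: 17.15
tcp_pos: [641.8, -154.4, 187.7]
orientation: [3.139, 0.133, -0.002]
force: [0.2, 0.6, 0.5]
width: 1.0
gripper_force: 0.0
```

```bash
cat > w.py <<'E'
from m import *
from plan import *
def wrist():
    s=read_state();f=grab_frame('wrist')
    T=np.eye(4);T[:3,:3]=R.from_rotvec(s['orientation']).as_matrix();T[:3,3]=s['tcp_pos'];f['pose']=T@f['mount']
    hsv=cv2.cvtColor(f['img'],cv2.COLOR_RGB2HSV);K=f['camera_matrix'];v,u=np.mgrid[:480,:640];d=f['depth']
    p=np.stack([(u-K[0,2])/K[0,0]*d,-(v-K[1,2])/K[1,1]*d,-d],-1)@f['pose'][:3,:3].T+f['pose'][:3,3]
    return f,[hsv[...,i].astype(int) for i in range(3)],p
def near(p,x,y,r): return np.hypot(p[...,0]-x,p[...,1]-y)<r
E
python3 - <<'E'
from w import *
f,(H,S,V),p=wrist();Z=p[...,2]
m=near(p,645,-155,110)&(Z<40)
comps(f,m&(Z>11),17,'handleZ',(0,0,640,480))
comps(f,m&(V<70),17,'handle dark',(0,0,640,480))
print('zmax',np.percentile(Z[m],[50,99]))
save('w5',cv2.resize(f['img'],(480,360)))
plan([[641.4,-155,60,4.5]])
E
```

```text
handleZ px [323.9 223.7] area 3179 cen [ 628.5 -156.9] rect [ 630.9 -157.2] [103.7  23.6] ang 4.9 circ [ 630.9 -157.2] 51.9
handle dark px [323.8 219.2] area 3378 cen [ 632.1 -156.5] rect [ 631.7 -156. ] [103.9  23.8] ang 6.8 circ [ 631.6 -155.5] 52.1
zmax [-0.60891778 17.05484243]
at [ 641.8 -154.5  187.8    4.9]
[641.4, -155, 60, 4.5] -> x -0.04 y 0.05 z 12.78 twist 0.007  (len 128)
```

View pics/w5.png

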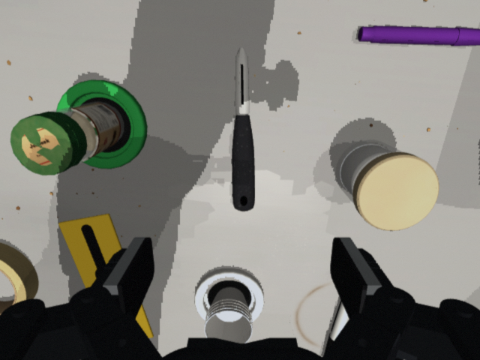

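The peeler is at (243,160) with the handle towards the robot, lined up with the tool. Descending.

Request:
arm_command([
  {"x":0.05,"y":0.05,"z":4,"twist":0,"jaw":1},
  {"x":0.05,"y":0.05,"z":8,"twist":0,"jaw":1},
  {"x":0.05,"y":0.05,"z":12,"twist":0,"jaw":1},
  {"x":0.05,"y":0.05,"z":15,"twist":0,"jaw":1},
  {"x":0.05,"y":0.05,"z":17,"twist":0,"jaw":1},
  {"x":0.05,"y":0.05,"z":18.2,"twist":0,"jaw":1},
  {"x":0.05,"y":0.05,"z":18.4,"twist":0,"jaw":1},
  {"x":0.05,"y":0.05,"z":18.4,"twist":0,"jaw":1},
  {"x":0.05,"y":0.05,"z":18.4,"twist":0,"jaw":0.5},
  {"x":0.05,"y":0.05,"z":18.4,"twist":0,"jaw":0},
])

```text
time_s: 18.2
tcp_pos: [642.9, -155.0, 5.3]
orientation: [3.139, 0.126, 0.002]
force: [-0.4, -0.8, -0.5]
width: 0.692
gripper_force: 0.0
```

Request:
arm_command([
  {"x":0,"y":0,"z":0,"twist":0,"jaw":-0.3},
  {"x":0,"y":0,"z":0,"twist":0,"jaw":-1},
  {"x":0,"y":0,"z":0,"twist":0,"jaw":-1},
  {"x":0,"y":0,"z":0,"twist":0,"jaw":-1},
  {"x":0,"y":0,"z":0,"twist":0,"jaw":-1},
  {"x":0,"y":0,"z":0,"twist":0,"jaw":-1},
  {"x":0,"y":0,"z":0,"twist":0,"jaw":-1},
  {"x":0,"y":0,"z":0,"twist":0,"jaw":-1},
])

```text
time_s: 19.0
tcp_pos: [642.8, -155.0, 4.9]
orientation: [3.139, 0.126, 0.001]
force: [-1.2, 0.7, 6.1]
width: 0.275
gripper_force: 60.0
```

```bash
python3 - <<'E'
from plan import *
s=read_state();print(s['width'],s['gripper_force'],s['force'].round(1))
c=cur();a=np.radians(c[3]);o=np.array([662.4,-153.2]);d=o-c[:2];off=d@[np.cos(a),np.sin(a)];print('off',off, d@[-np.sin(a),np.cos(a)])
h=15.8;t=np.array([457,-1.7])-off*np.array([np.cos(np.radians(h)),np.sin(np.radians(h))])
plan([[c[0],c[1],142,c[3]],[*t,142,h],[*t,c[2]+5,h]])
E
```

```text
0.27462253146302407 59.96176064014435 [-1.2  0.7  6.1]
off 19.722517831129608 0.21377818514465613
at [ 642.8 -155.     4.9    4.6]
[np.float64(642.7575572862692), np.float64(-154.98825472164125), 142, np.float64(4.580865843426293)] -> x 0.00 y 0.00 z -13.71 twist 0.000  (len 137)
[np.float64(438.0226384651849), np.float64(-7.070052027322102), 142, 15.8] -> x -19.23 y -16.38 z -0.00 twist -0.196  (len 253)
[np.float64(438.0226384651849), np.float64(-7.070052027322102), np.float64(9.891086656706996), 15.8] -> x 0.00 y 0.00 z 13.21 twist 0.000  (len 132)
```

Request:
arm_command([
  {"x":0,"y":0,"z":-2,"twist":0,"jaw":-1},
  {"x":0,"y":0,"z":-5,"twist":0,"jaw":-1},
  {"x":0,"y":0,"z":-9,"twist":0,"jaw":-1},
  {"x":0,"y":0,"z":-12.5,"twist":0,"jaw":-1},
  {"x":0,"y":0,"z":-13.7,"twist":0,"jaw":-1},
  {"x":0,"y":0,"z":-13.7,"twist":0,"jaw":-1},
])

```text
time_s: 19.6
tcp_pos: [643.0, -155.1, 142.7]
orientation: [3.139, 0.125, 0.004]
force: [1.2, -0.3, -2.0]
width: 0.278
gripper_force: 59.0
```

Request:
arm_command([
  {"x":-2,"y":-1.7,"z":0,"twist":-0.02,"jaw":-1},
  {"x":-5,"y":-4.3,"z":0,"twist":-0.05,"jaw":-1},
  {"x":-8.5,"y":-7.2,"z":0,"twist":-0.08,"jaw":-1},
  {"x":-12,"y":-10.2,"z":0,"twist":-0.12,"jaw":-1},
  {"x":-15,"y":-12.8,"z":0,"twist":-0.15,"jaw":-1},
  {"x":-17.5,"y":-14.9,"z":0,"twist":-0.18,"jaw":-1},
  {"x":-18.8,"y":-16,"z":0,"twist":-0.196,"jaw":-1},
  {"x":-19.2,"y":-16.4,"z":0,"twist":-0.196,"jaw":-1},
  {"x":-19.2,"y":-16.4,"z":0,"twist":-0.196,"jaw":-1},
  {"x":-19.2,"y":-16.4,"z":0,"twist":-0.196,"jaw":-1},
])

```text
time_s: 20.6
tcp_pos: [438.6, -7.3, 140.9]
orientation: [3.112, 0.43, -0.0]
force: [0.6, -0.1, -0.3]
width: 0.278
gripper_force: 59.0
```

```bash
python3 - <<'E'
from w import *
s=read_state();print(s['width'],s['gripper_force'],s['force'].round(1))
f,(H,S,V),p=wrist();save('w6',cv2.resize(f['img'],(480,360)))
m=(H>22)&(H<35)&(S>140)&(V>50)
comps(f,m,4,'mat',(0,0,640,480))
plan([[438,-7.1,10,15.8]])
E
```

```text
0.2776729183081643 58.97708773612976 [ 0.6 -0.1 -0.3]
mat px [354.8 156.4] area 6924 cen [486.6 -16.2] rect [465.9 -23.1] [181.1  22.1] ang 17.8 circ [465.  -19.8] 90.7
at [438.6  -7.4 140.9  15.7]
[438, -7.1, 10, 15.8] -> x -0.05 y -0.04 z 13.09 twist -0.001  (len 131)
```

View pics/w6.png

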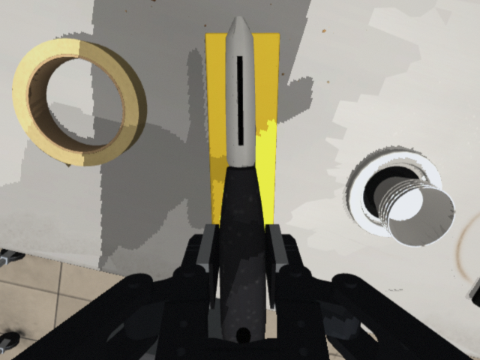

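The peeler is in line above the yellow mat, which spans 208–278 horizontally around x≈243. Lowering.

Request:
arm_command([
  {"x":-0.05,"y":0,"z":4,"twist":0,"jaw":-1},
  {"x":-0.05,"y":0,"z":8,"twist":0,"jaw":-1},
  {"x":-0.05,"y":0,"z":11,"twist":0,"jaw":-1},
  {"x":-0.05,"y":0,"z":12.5,"twist":0,"jaw":-1},
  {"x":-0.05,"y":0,"z":13,"twist":0,"jaw":-1},
  {"x":-0.05,"y":0,"z":13.2,"twist":0,"jaw":-1},
  {"x":-0.05,"y":0,"z":13.2,"twist":0,"jaw":-1},
  {"x":-0.05,"y":0,"z":13.2,"twist":0,"jaw":-1},
])

```text
time_s: 21.45
tcp_pos: [438.0, -7.0, 10.1]
orientation: [3.112, 0.432, 0.002]
force: [-0.3, 0.4, -0.9]
width: 0.276
gripper_force: 59.0
```

Request:
arm_command([
  {"x":0,"y":0,"z":0,"twist":0,"jaw":-0.4},
  {"x":0,"y":0,"z":0,"twist":0,"jaw":-0.2},
  {"x":0,"y":0,"z":0,"twist":0,"jaw":0.2},
  {"x":0,"y":0,"z":0,"twist":0,"jaw":0.5},
  {"x":0,"y":0,"z":0,"twist":0,"jaw":0.5},
  {"x":0,"y":0,"z":0,"twist":0,"jaw":0.5},
])

```text
time_s: 22.05
tcp_pos: [437.5, -6.9, 9.3]
orientation: [-3.112, -0.432, 0.0]
force: [-1.2, 0.2, 0.4]
width: 0.749
gripper_force: 0.0
```

Request:
arm_command([
  {"x":0,"y":0,"z":-2,"twist":0,"jaw":0.5},
  {"x":0,"y":0,"z":-6,"twist":0,"jaw":1},
  {"x":0,"y":0,"z":-10,"twist":0,"jaw":1},
  {"x":0,"y":0,"z":-14,"twist":0,"jaw":1},
  {"x":0,"y":0,"z":-17,"twist":0,"jaw":1},
  {"x":0,"y":0,"z":-17,"twist":0,"jaw":1},
  {"x":0,"y":0,"z":-17,"twist":0,"jaw":1},
])

```text
time_s: 22.75
tcp_pos: [437.6, -6.9, 179.6]
orientation: [-3.112, -0.432, -0.001]
force: [0.4, 0.8, -0.8]
width: 1.002
gripper_force: 0.0
```

```bash
python3 - <<'E'
from w import *
c=cur();plan([[424,-299.5,c[2],-4]])
E
```

```text
at [437.6  -6.9 179.6  15.8]
[424, -299.5, np.float64(179.56091137735177), -4] -> x -9.28 y 27.79 z -0.00 twist 0.346  (len 293)
```

Request:
arm_command([
  {"x":-1.5,"y":4,"z":0,"twist":0.05,"jaw":1},
  {"x":-3,"y":8.5,"z":0,"twist":0.1,"jaw":1},
  {"x":-4.5,"y":13,"z":0,"twist":0.15,"jaw":1},
  {"x":-6,"y":17.5,"z":0,"twist":0.2,"jaw":1},
  {"x":-7.5,"y":22,"z":0,"twist":0.28,"jaw":1},
  {"x":-8.8,"y":26,"z":0,"twist":0.346,"jaw":1},
  {"x":-9.3,"y":27.8,"z":0,"twist":0.346,"jaw":1},
  {"x":-9.3,"y":27.8,"z":0,"twist":0.346,"jaw":1},
  {"x":-9.3,"y":27.8,"z":0,"twist":0.346,"jaw":1},
])

```text
time_s: 23.65
tcp_pos: [423.4, -299.1, 178.2]
orientation: [-3.138, 0.11, 0.002]
force: [0.5, -0.3, -1.1]
width: 1.002
gripper_force: 0.0
```

```bash
python3 - <<'E'
from w import *
f,(H,S,V),p=wrist();Z=p[...,2]
m=near(p,424,-299,85)&(Z<40)
comps(f,m&(Z>5),8,'marker',(0,0,640,480))
plan([[424,-299.5,3,-4]])
t=grab_frame('top')
K=t['camera_matrix'];v,u=np.mgrid[:480,:640];d=t['depth']
Zt=(np.stack([(u-K[0,2])/K[0,0]*d,-(v-K[1,2])/K[1,1]*d,-d],-1)@t['pose'][:3,:3].T+t['pose'][:3,3])[...,2]
hsv=cv2.cvtColor(t['img'],cv2.COLOR_RGB2HSV).astype(int);H,S,V=hsv[...,0],hsv[...,1],hsv[...,2]
comps(t,Zt>98,110,'jar cap',(270,170,340,245))
comps(t,(H>45)&(H<85)&(S>80)&(V>40),12,'green',(270,180,340,245))
comps(t,Zt>45,55,'cups rim',(345,280,410,350))
comps(t,(Zt>15)&(Zt<40),21,'peeler handle on mat',(265,250,340,370))
save('c1',np.hstack([cv2.resize(f['img'],(400,300)),cv2.resize(t['img'][160:370,250:530],(400,300))]))
E
```

```text
marker px [323.8 199.3] area 3194 cen [ 429.6 -300.7] rect [ 423.3 -299.8] [ 16.  136.3] ang -4.2 circ [ 423.3 -301. ] 68.3
at [ 423.6 -298.7  178.5   -4. ]
[424, -299.5, 3, -4] -> x 0.04 y 0.08 z 17.55 twist 0.001  (len 175)
jar cap px [304.5 203.1] area 487 cen [658.5  -6. ] rect [658.8  -6. ] [44.  41.8] ang 1.1 circ [658.7  -6. ] 22.7
green px [304.7 212. ] area 1138 cen [655.9  -6.2] rect [657.2  -6.8] [87.6 88.9] ang -88.9 circ [657.   -6.3] 45.2
cups rim px [382.1 319.3] area 193 cen [ 447.6 -156.8] rect [ 449.6 -154.1] [53.2 52.4] ang 45.8 circ [ 450.2 -154.8] 28.3
peeler handle on mat px [305.2 330.4] area 567 cen [421.1 -11.4] rect [425.6  -9.6] [104.2  24.3] ang 17.9 circ [425.9 -10.4] 52.1
```

View pics/c1.png

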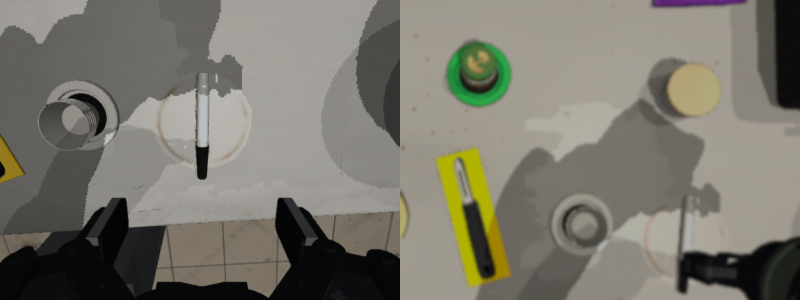

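All three placements check out: the jar, cups and peeler are each within about 2 mm of their places. The marker is centred at (203,125) between the fingers. Gripping it.

Request:
arm_command([
  {"x":0,"y":0.1,"z":4,"twist":0,"jaw":1},
  {"x":0,"y":0.1,"z":8,"twist":0,"jaw":1},
  {"x":0,"y":0.1,"z":12,"twist":0,"jaw":1},
  {"x":0,"y":0.1,"z":15,"twist":0,"jaw":1},
  {"x":0,"y":0.1,"z":16.8,"twist":0,"jaw":1},
  {"x":0,"y":0.1,"z":17.4,"twist":0,"jaw":1},
  {"x":0,"y":0.1,"z":17.5,"twist":0,"jaw":1},
  {"x":0,"y":0.1,"z":17.5,"twist":0,"jaw":1},
  {"x":0,"y":0.1,"z":17.5,"twist":0,"jaw":0.5},
  {"x":0,"y":0.1,"z":17.5,"twist":0,"jaw":0},
])

```text
time_s: 24.75
tcp_pos: [424.0, -300.9, 5.0]
orientation: [3.139, -0.11, 0.001]
force: [0.4, -0.1, -0.6]
width: 0.689
gripper_force: 0.0
```

Request:
arm_command([
  {"x":0,"y":0,"z":0,"twist":0,"jaw":-0.4},
  {"x":0,"y":0,"z":0,"twist":0,"jaw":-0.6},
  {"x":0,"y":0,"z":0,"twist":0,"jaw":-1},
  {"x":0,"y":0,"z":0,"twist":0,"jaw":-1},
  {"x":0,"y":0,"z":0,"twist":0,"jaw":-1},
  {"x":0,"y":0,"z":0,"twist":0,"jaw":-1},
  {"x":0,"y":0,"z":0,"twist":0,"jaw":-1},
  {"x":0,"y":0,"z":0,"twist":0,"jaw":-1},
])

```text
time_s: 25.55
tcp_pos: [423.7, -300.8, 4.7]
orientation: [3.14, -0.11, 0.0]
force: [-1.6, 0.4, 9.0]
width: 0.151
gripper_force: 58.6
```

```bash
python3 - <<'E'
from plan import *
s=read_state();print(s['width'],s['gripper_force'],s['force'].round(1))
c=cur();plan([[c[0],c[1],160,c[3]],[430,0,160,5],[443.4,294,160,14.1]])
E
```

```text
0.15098041031697212 58.617800116189755 [-1.6  0.4  9. ]
at [ 423.7 -300.8    4.7   -4. ]
[np.float64(423.7115194502985), np.float64(-300.7911162190648), 160, np.float64(-4.031431852804287)] -> x 0.00 y -0.00 z -15.53 twist 0.000  (len 155)
[430, 0, 160, 5] -> x -1.49 y -30.05 z -0.00 twist -0.158  (len 301)
[443.4, 294, 160, 14.1] -> x 3.90 y -29.17 z -0.00 twist -0.159  (len 294)
```

Request:
arm_command([
  {"x":0,"y":0,"z":-2,"twist":0,"jaw":-1},
  {"x":0,"y":0,"z":-5,"twist":0,"jaw":-1},
  {"x":0,"y":0,"z":-9,"twist":0,"jaw":-1},
  {"x":0,"y":0,"z":-13,"twist":0,"jaw":-1},
  {"x":0,"y":0,"z":-15.5,"twist":0,"jaw":-1},
  {"x":0,"y":0,"z":-15.5,"twist":0,"jaw":-1},
])

```text
time_s: 26.15
tcp_pos: [424.6, -301.4, 162.2]
orientation: [3.137, -0.11, 0.006]
force: [-0.9, 0.8, -0.8]
width: 0.149
gripper_force: 59.1
```

```bash
python3 - <<'E'
from w import *
s=read_state();print(s['width'],s['gripper_force'],s['force'].round(1))
f=grab_frame('wrist');save('w8',cv2.resize(f['img'],(400,300)))
E
```

```text
0.14898393601775892 59.051892473598855 [-0.9  0.8 -0.8]
```

View pics/w8.png

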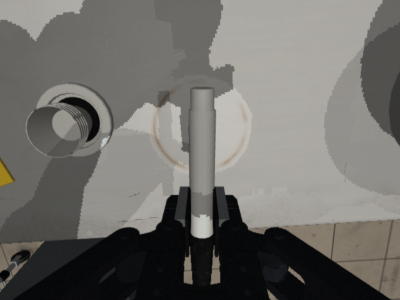

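The marker is held firmly and level between the fingers, spanning about (202,90) to (202,285). Carrying it to the rest.

Request:
arm_command([
  {"x":-0.1,"y":-2,"z":0,"twist":0,"jaw":-1},
  {"x":-0.3,"y":-6,"z":0,"twist":-0.03,"jaw":-1},
  {"x":-0.5,"y":-10.5,"z":0,"twist":-0.06,"jaw":-1},
  {"x":-0.7,"y":-15,"z":0,"twist":-0.09,"jaw":-1},
  {"x":-1,"y":-19.5,"z":0,"twist":-0.12,"jaw":-1},
  {"x":-1.2,"y":-24,"z":0,"twist":-0.15,"jaw":-1},
  {"x":-1.4,"y":-28,"z":0,"twist":-0.16,"jaw":-1},
  {"x":-1.5,"y":-30,"z":0,"twist":-0.16,"jaw":-1},
  {"x":-1.5,"y":-30,"z":0,"twist":-0.16,"jaw":-1},
])

```text
time_s: 27.1
tcp_pos: [429.3, 2.3, 158.4]
orientation: [-3.137, -0.148, 0.003]
force: [-0.8, -0.9, -0.8]
width: 0.156
gripper_force: 59.0
```

Request:
arm_command([
  {"x":0.3,"y":-2,"z":0,"twist":0,"jaw":-1},
  {"x":0.8,"y":-6,"z":0,"twist":-0.03,"jaw":-1},
  {"x":1.4,"y":-10.5,"z":0,"twist":-0.06,"jaw":-1},
  {"x":2,"y":-15,"z":0,"twist":-0.09,"jaw":-1},
  {"x":2.6,"y":-19.5,"z":0,"twist":-0.12,"jaw":-1},
  {"x":3.2,"y":-24,"z":0,"twist":-0.15,"jaw":-1},
  {"x":3.7,"y":-27.5,"z":0,"twist":-0.16,"jaw":-1},
  {"x":3.9,"y":-29.2,"z":0,"twist":-0.16,"jaw":-1},
  {"x":3.9,"y":-29.2,"z":0,"twist":-0.16,"jaw":-1},
  {"x":3.9,"y":-29.2,"z":0,"twist":-0.16,"jaw":-1},
])

```text
time_s: 28.1
tcp_pos: [442.6, 292.6, 158.6]
orientation: [3.116, 0.39, -0.001]
force: [-0.9, -0.1, -0.5]
width: 0.153
gripper_force: 59.1
```

```bash
python3 - <<'E'
from w import *
plan([[443.4,294,9.5,14.1]])
f,(H,S,V),p=wrist();save('w9',cv2.resize(f['img'],(480,360)))
E
```

```text
at [442.6 292.6 158.6  14.3]
[443.4, 294, 9.5, 14.1] -> x 0.11 y -0.12 z 14.91 twist 0.003  (len 149)
```

View pics/w9.png

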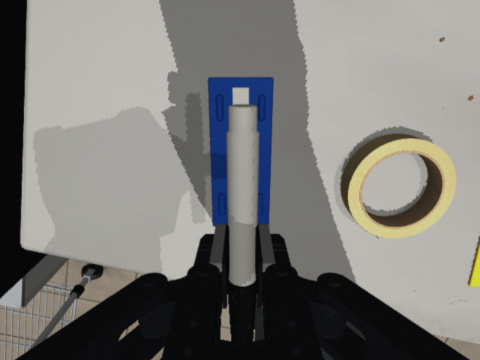

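The marker is in line above the blue rest (210–272, 78–225) with the channel on its axis. Lowering and releasing.

Request:
arm_command([
  {"x":0.1,"y":-0.12,"z":4,"twist":0,"jaw":-1},
  {"x":0.1,"y":-0.12,"z":8,"twist":0,"jaw":-1},
  {"x":0.1,"y":-0.12,"z":11.5,"twist":0,"jaw":-1},
  {"x":0.1,"y":-0.12,"z":13.8,"twist":0,"jaw":-1},
  {"x":0.1,"y":-0.12,"z":14.6,"twist":0,"jaw":-1},
  {"x":0.1,"y":-0.12,"z":14.9,"twist":0,"jaw":-1},
  {"x":0.1,"y":-0.12,"z":14.95,"twist":0,"jaw":-1},
  {"x":0.1,"y":-0.12,"z":14.95,"twist":0,"jaw":-1},
  {"x":0.1,"y":-0.12,"z":14.95,"twist":0,"jaw":-1},
])

```text
time_s: 29.05
tcp_pos: [443.5, 295.5, 10.7]
orientation: [-3.116, -0.391, -0.002]
force: [-1.0, 1.0, -0.1]
width: 0.149
gripper_force: 59.0
```

Request:
arm_command([
  {"x":0,"y":0,"z":0,"twist":0,"jaw":-0.65},
  {"x":0,"y":0,"z":0,"twist":0,"jaw":-0.6},
  {"x":0,"y":0,"z":0,"twist":0,"jaw":-0.5},
  {"x":0,"y":0,"z":0,"twist":0,"jaw":-0.3},
  {"x":0,"y":0,"z":0,"twist":0,"jaw":0},
  {"x":0,"y":0,"z":0,"twist":0,"jaw":0.3},
  {"x":0,"y":0,"z":0,"twist":0,"jaw":0.3},
  {"x":0,"y":0,"z":0,"twist":0,"jaw":0.3},
])

```text
time_s: 29.85
tcp_pos: [443.1, 295.3, 9.8]
orientation: [-3.117, -0.391, -0.0]
force: [-0.7, -0.0, -0.6]
width: 0.646
gripper_force: 0.0
```

Request:
arm_command([
  {"x":0,"y":0,"z":-2,"twist":0,"jaw":0.3},
  {"x":0,"y":0,"z":-6,"twist":0,"jaw":0.3},
  {"x":0,"y":0,"z":-10,"twist":0,"jaw":0.3},
  {"x":0,"y":0,"z":-14,"twist":0,"jaw":0.3},
  {"x":0,"y":0,"z":-18,"twist":0,"jaw":0.3},
  {"x":0,"y":0,"z":-20,"twist":0,"jaw":0.3},
  {"x":0,"y":0,"z":-20,"twist":0,"jaw":0.3},
  {"x":0,"y":0,"z":-20,"twist":0,"jaw":0.3},
])

```text
time_s: 30.65
tcp_pos: [442.9, 295.3, 209.6]
orientation: [-3.117, -0.391, 0.0]
force: [-0.8, 0.7, 0.0]
width: 0.649
gripper_force: 0.0
```

```bash
python3 - <<'E'
from w import *
f,(H,S,V),p=wrist();Z=p[...,2]
m=near(p,443,294,95)&(Z<40)
comps(f,m&(Z>12.5),13,'marker',(0,0,640,480))
comps(f,(H>100)&(H<125)&(S>120),4,'rest',(0,0,640,480))
sc=grab_frame('scene');save('fin',np.hstack([cv2.resize(f['img'],(400,300)),cv2.resize(sc['img'],(400,300))]))
E
```

```text
marker px [322.5 192.4] area 2721 cen [448.8 296.7] rect [442.9 295.5] [135.8  15.5] ang 14.1 circ [443.1 294.9] 68.0
rest px [324.4 187.4] area 8987 cen [451.5 295.7] rect [444.3 294.1] [149.9  59.2] ang 14.3 circ [444.4 294. ] 80.1
```

View pics/fin.png

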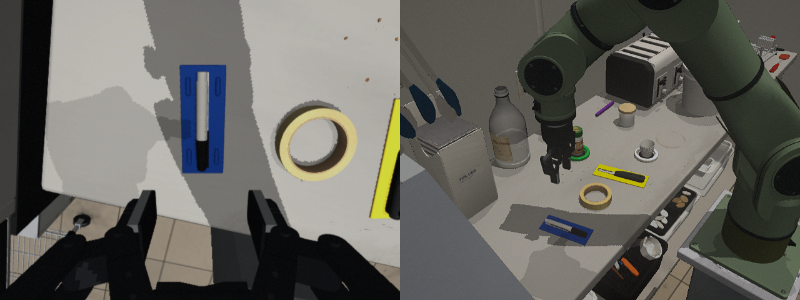

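The marker lies in the cradle within about 2 mm of centre (203,120), the other items are standing or lying in place, and the robot is clear. Handing in.

```bash
python3 -c "
from plant import finish_job;print(finish_job())"
```

```text
the job is handed in; nothing more can be done
None
```

I put the spice jar, cups, peeler and marker on their places in that order, each measured within about 2 mm of centre; I never touched the salt jar or tape, and handed the job in at about 31 s with the gripper clear (no verdict was returned).

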